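Close and pin the swing bridge of a drill jig

ROBOT

A 7-joint arm with a two-finger parallel gripper is mounted at the origin on the work surface. World frame = base frame: x ahead of the robot, y to its left, z up, the work surface at z = 0. Lengths are in m, angles in rad, forces in N, time in s.
With the tool pointing down it reaches from about 0.425 to 0.95 m from the base axis. Payload 4.7 kg.
Tool frame: the origin (TCP) lies between the finger pads; the fingertips stand 25 mm ahead of it and the grasp point (between the pads) lies 6 mm ahead of it; x points along the fingers, z is the direction in which the jaws open and shut, and the axes are right-handed (so a half turn about x gives the same grasp; the last joint's range is limited). The gripper opens to 85 mm and grips with 20 to 120 N. Pads are 22 mm wide; open, the fingers measure 114 mm over their backs; the gripper's body (76 mm by 85 mm) begins 54 mm behind the grasp point. The pads swing forward as they close: fully open they stand 13 mm farther back than shut.
Start: joints at [-1.144, 0.469, -0.049, 1.532, 0.024, 1.141, -0.082], TCP at [0.297, 0.606, 0.256] pointing down, gripper open.
Joint ranges: [-2.59, 2.59], [-0.33, 1.99], [-1.39, 1.29], [0.1, 2.45], [-1.04, 4.18], [0.21, 1.99], [-2.66, 2.66]. Speed limits (rad/s): [2.57, 2.57, 3.14, 3.14, 3.14, 3.14, 3.14].

INTERFACE

Orientations are given as a 3x3 rotation matrix whose columns are the frame's x, y, z axes.
In Python, from rig import * gives the robot as it stands. Calls block until the motion is done:
- movep(position, orientation): joint-space move of the TCP to a pose.
- move_l(position, attitude=None, feed=0.15, until_force=None): straight line of the TCP; attitude=None keeps the orientation; feed is the mean speed in m/s. With until_force (N) it stops when the force on the tool has changed by that much, and returns True; else False.
- move_joints(angles): joint-space move.
- command_gripper(opening, newtons=None): finger opening in m; newtons is the grip in N (None keeps the last); returns when the fingers have stopped.
- sleep(seconds).
- inverse_kinematics(position, orientation): joint angles nearest the present ones, or None.
- sense(): the state.
- camera(name): name is "side" or "top"; returns (picture, depth): 384x512x3 uint8, red, green, blue; 384x512 float32, m along the optical axis (not along the pixel's ray), 0 where there is no reading.
- camera_params(name): a dict with "K" (3x3 intrinsics, pixels), "position" and "rotation" of the camera in the world. Camera axes: x right, y down, z forward; pixel columns grow to the right and rows downward; lengths in m; the calibration is good to about 2 mm. A picture is of the moment at which its call begins. camera_params takes no time and is no camera call.
A pose or a line that the arm cannot do raises Unreachable and nothing moves.
- finish_job(): hands the job in, once; it reports no verdict.
The state is a dict: "time_s": time; "joint_pos": joint angles; "qd": joint speeds; "joint_efforts": joint torques, N m; "position": TCP position; "tcp_rot": TCP orientation; "wrist_force": force on the tool from outside, world axes, zero at the start; "ft_torque": the same for the moment, N m; "finger_gap": finger opening in m.
Only numpy, scipy, OpenCV 4.12 (cv2) and the standard library are available. Lean on these libraries where they do the work, as an engineer would, in place of code of your own. Each camera call takes 0.05 s, during which the arm holds its last target.

TASK

Close the drill jig: its swing bridge is locked in the open position by a left-hand threaded wing knob, so turn the knob clockwise until the bridge is free, then swing the bridge round by its upright handle until the hole in its end lines up with the hole in the fixed lug. Take the retaining pin with the tall barrel head from the pin block and push it down through both holes until its collar sits on the bridge, let go of it, and leave the other pins and everything else on the bench where they are.

Things in the scene. Friction and masses are not known exactly. Their poses are not given: they have to be found in the camera images.
- knob_grip (a point): Centre of the wing of the black locking knob on top of the jig's bracket. The wing is a bar 64 mm long (this point's x axis), 16 mm thick (y), 28 mm high, its centre about 119 mm above the table (up to 10 mm more when unscrewed); the bracket's top is 27 mm below this point. z is up. The screw below it stands in the forked tail of the bridge, with play, and holds it.
- knob (a joint): Turn of the locking knob in rad, growing clockwise seen from above (left-hand thread: clockwise loosens). 0 = screwed fully down, end stop at 1.4. The steep thread lifts knob and screw 7 mm per rad; from 0.95 on the screw is clear of the fork and the bridge is free. It starts between 0 and 0.2, is stiff (0.12 Nm) and stays where it is left.
- bridge (a joint): Angle of the swing bridge about its upright pivot in rad, growing anticlockwise seen from above. It starts near -1.1 (parked open, swung towards the robot); 0 = closed, its hole exactly over the lug's hole. It passes on to 0.4 (no stop at 0); friction (0.15 Nm) keeps it where it is left.
- pivot (a point): Bridge pivot axis, at the height of the bridge bar's upper face (72 mm above the table). Fixed on the jig; its axes are the jig's: z up; the closed bridge runs along -y from here.
- handle_mid (a point): The bridge's handle, an upright black round post 22 mm in diameter and 45 mm high on the bar, 112 mm from the pivot; this point is on its axis, 26 mm above the bar's upper face, 98 mm above the table. It turns with the bridge: y points to the pivot, z up.
- bridge_hole (a point): Centre of the retaining hole (18.5 mm diameter) in the bridge's end, 160 mm from the pivot, at the bar's upper face, 72 mm above the table. The steel bar is 12 mm thick, its end 44 mm wide.
- lug_hole (a point): Mouth centre of the hole (18.5 mm diameter, 43 mm deep) in the fixed lug, a bare steel block 52 by 66 mm on the jig's base plate, its top 58 mm above the table, 2 mm under the bridge's underside. z up.
- pin_head (a point): Centre of the barrel head of the steel retaining pin, to be grasped here. The pin stands upright in one of the three holes of the wooden pin block. Head 28 mm diameter; this point is 19 mm above the upper face of the collar and 24 mm above the collar's underside. Whole pin 91 mm long, 0.1 to 0.25 kg. At the start this point is 79 mm above the table; pinned home, 96 mm.
- pin_collar (a point): Centre of the underside of the pin's collar (34 mm diameter, 5 mm thick). Below it is the shank, 16 mm diameter, 48 mm long. z runs up along the pin.
- pin_tip (a point): Lower end of the pin's shank, tapered over the last 6 mm to 9 mm diameter.
- pinblock: Fixed wooden block, 200 mm (its x) by 60 mm (y) by 55 mm high, three holes 60 mm apart along x in which the three pins stand on their collars in any order. Origin under its centre.
- hexpin_head (a point): Head of a bystander pin in the block, with a low hexagonal head 10 mm high, 26 mm wide on the same collar. Leave it.
- flatpin_head (a point): Head of a bystander pin in the block, with a low round head 8 mm high, 24 mm wide on the same collar. Leave it.
- blank_mid (a point): Bystander: a stepped brass blank, 42 mm diameter, 26 mm high, on the jig's base plate. Point at its centre.
- collar_mid (a point): Bystander: a steel ring, 52 mm outside, 22 mm high, on the table next to the pin block. Point at its centre.
- oil_mid (a point): Bystander: a grey oil bottle, 60 mm diameter, 170 mm high, beyond the pin block. Point at its centre.
- spanner: Bystander: an open spanner lying to the left of the jig.
- mallet: Bystander: a hammer lying farther left.
- chipbrush: Bystander: a chip brush lying behind the jig.
- pin: The same retaining pin; origin at the lower end of its shank, z up along it.
Not all that is in view belongs to the job. What is shaped like the pin but blue, orange or red is not meant.

How it is judged:
On the way, in this order (a step that is already met when the one before it is completed fails the run):
1. the locking knob has been loosened (turned clockwise past 0.7 rad) (value of joint knob above 0.7 rad), for 0.1 s.
2. the bridge has been swung to within 0.06 rad of closed (value of joint bridge between -0.06 and 0.06 rad), for 0.2 s.
At the end, for the whole second after the job is handed in: The knob is still loose (past 0.7 rad), the bridge is closed within 0.03 rad, and the barrel-headed pin stands through bridge and lug: its collar within 2.5 mm of the bridge's upper face, its tip within 5 mm of the lug hole's axis, upright within 0.08 rad, at rest and released (value of joint bridge between -0.03 and 0.03 rad and z of pin_collar in the frame of lug_hole between 0.008 and 0.0165 m and horizontal distance between pin_tip and lug_hole below 0.005 m and angle between pin_collar's own z axis and vertical below 0.08 rad and value of joint knob above 0.7 rad and linear speed of pin below 0.02 m/s); the robot touches nothing.
It fails at once if another pin is moved by more than 20 mm (distance of any of hexpin_head, flatpin_head from where it was at the start of the episode above 0.02 m).
It fails at once if a bystander on the bench is moved by more than 30 mm (distance of any of blank_mid, collar_mid, oil_mid, spanner, mallet, chipbrush from where it was at the start of the episode above 0.03 m).
It also fails if it takes over 69 s, if anything falls off the work surface, if the arm or the gripper's body presses on something with over 40 N, if the wrist force passes 120 N, or if a joint passes its speed limit or range.

## Working session

There is one attempt and no reset: what is moved stays moved. The work goes in short steps, each a Python script; the robot and the scene stay as the last script left them, time stands still between calls to the robot, and variables do not carry over. Pictures are saved under pics/ and viewed, and the job is handed in when it is done.

```bash
mkdir -p pics; ls
python3 - <<'E'
from rig import *
import cv2,numpy as np
for n in ("side","top"):
    p,d=camera(n); cv2.imwrite(f"pics/{n}0.png",p[:,:,::-1]); np.save(f"pics/{n}0.npy",d); 
    c=camera_params(n); print(n,c["K"].tolist(),np.round(c["position"],4),np.round(c["rotation"],4).tolist())
s=sense(); print(s["time_s"],s["position"],np.round(s["tcp_rot"],3).tolist(),s["finger_gap"])
E
```

```text
pics
side [[439.3557676696042, 0.0, 257.08146072731955], [0.0, 439.3557676696042, 189.1527610140477], [0.0, 0.0, 1.0]] [ 0.3819 -0.9158  0.835 ] [[0.9868, -0.0888, 0.1352], [-0.1614, -0.5956, 0.7869], [0.0107, -0.7983, -0.6021]]
top [[498.0887797510004, 0.0, 260.17146620508896], [0.0, 498.0887797510004, 190.49257575429175], [0.0, 0.0, 1.0]] [0.2214 0.0513 1.8032] [[0.0158, -0.983, 0.1827], [-0.9998, -0.0177, -0.009], [0.0121, -0.1825, -0.9831]]
0.1 [0.2968868  0.60568222 0.25538095] [[-0.001, -0.898, 0.44], [-0.002, 0.44, 0.898], [-1.0, -0.0, -0.002]] 0.08560470330155814
```

View pics/side0.png

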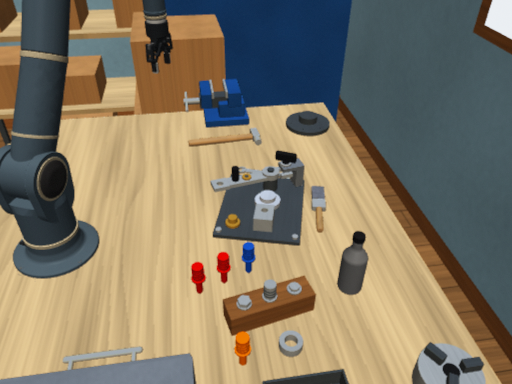

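View pics/top0.png

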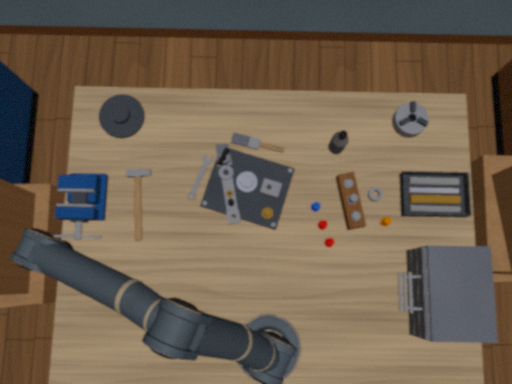

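Run:
```python
import cv2,numpy as np
s=cv2.imread("pics/side0.png"); t=cv2.imread("pics/top0.png")
a=cv2.resize(s[140:250,195:335],None,fx=5.6,fy=5.4,interpolation=cv2.INTER_CUBIC)
cv2.imwrite("pics/c_jig_side.png",a)
a=cv2.resize(t[130:240,185:305],None,fx=5.4,fy=5.4,interpolation=cv2.INTER_CUBIC)
cv2.imwrite("pics/c_jig_top.png",a)
a=cv2.resize(s[230:370,180:320],None,fx=4,fy=4,interpolation=cv2.INTER_CUBIC)
b=cv2.resize(t[160:240,330:400],None,fx=5,fy=5,interpolation=cv2.INTER_CUBIC)
cv2.imwrite("pics/c_pin_side.png",a);cv2.imwrite("pics/c_pin_top.png",b)
```

```text
(no output)
```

View pics/c_jig_side.png

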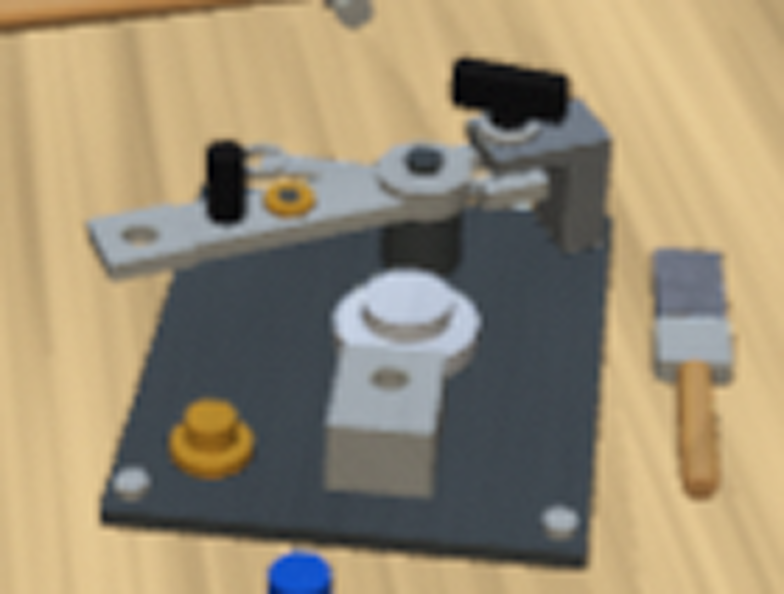

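View pics/c_jig_top.png

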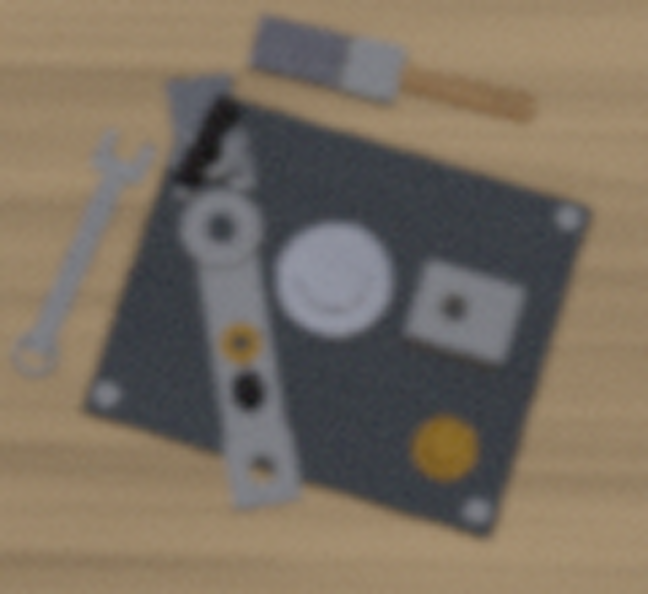

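View pics/c_pin_side.png

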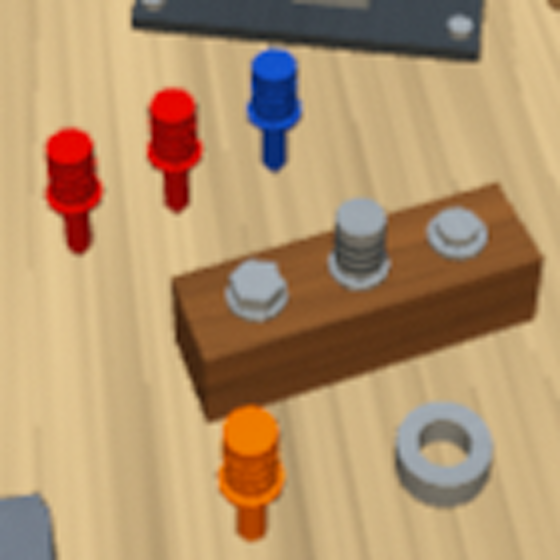

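View pics/c_pin_top.png

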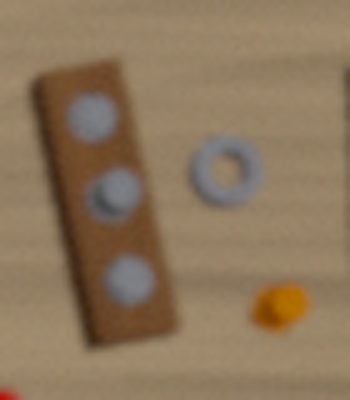

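```bash
cat > h.py <<'E'
import cv2,numpy as np
from rig import *
def plane(n,uv,z):
    c=camera_params(n); r=c["rotation"]@np.linalg.solve(c["K"],np.array([uv[0],uv[1],1.]))
    return c["position"]+r*(z-c["position"][2])/r[2]
def proj(n,P):
    c=camera_params(n); q=c["K"]@(c["rotation"].T@(np.asarray(P)-c["position"])); return q[:2]/q[2]
def tri(us,ut):
    A=[];b=[]
    for n,uv in (("side",us),("top",ut)):
        c=camera_params(n); r=c["rotation"]@np.linalg.solve(c["K"],np.array([uv[0],uv[1],1.])); r/=np.linalg.norm(r)
        M=np.eye(3)-np.outer(r,r); A.append(M); b.append(M@c["position"])
    return np.linalg.lstsq(np.vstack(A),np.hstack(b),rcond=None)[0]
def blob(img,win,cond):
    x0,y0,x1,y1=win; k=4
    a=cv2.resize(img[y0:y1,x0:x1],None,fx=k,fy=k,interpolation=cv2.INTER_CUBIC)
    m=cond(a.astype(int)).astype(np.uint8)
    n,l,st,ce=cv2.connectedComponentsWithStats(m)
    out=[]
    for i in range(1,n):
        if st[i,4]>=60: 
            rc=cv2.minAreaRect(np.argwhere(l==i)[:,::-1].astype(np.float32))
            out.append((round((ce[i,0]+.5)/k-.5+x0,2),round((ce[i,1]+.5)/k-.5+y0,2),round(st[i,4]/k/k,1),[round(v/k,1) for v in rc[1]],round(rc[2])))
    return sorted(out,key=lambda o:-o[2])[:4]
E
python3 - <<'E'
from h import *
s=cv2.imread("pics/side0.png"); t=cv2.imread("pics/top0.png")
dark=lambda th:(lambda a:a.max(2)<th)
for nm,im,w,c in [("lug s",s,(257,203,274,213),dark(165)),("lug t",t,(263,181,276,193),dark(125)),
 ("bh s",s,(212,178,227,186),dark(160)),("bh t",t,(229,210,238,220),lambda a:a[...,0]<115),
 ("handle s",s,(230,164,241,182),dark(60)),("handle t",t,(224,195,238,208),dark(60)),
 ("knob s",s,(270,145,300,170),dark(50)),("knob t",t,(214,143,234,168),dark(55)),
 ("pin s",s,(262,275,280,303),lambda a:(a.max(2)-a.min(2)<30)),("pin t",t,(345,190,360,206),lambda a:(a.max(2)-a.min(2)<18)&(a.min(2)>105))]:
    print(nm,blob(im,w,c))
for nm,n,w in [("lt","top",(255,175,285,200))]: pass
E
```

```text
lug s [(np.float64(264.12), np.float64(209.71), np.float64(34.9), [5.2, 8.0], 90), (np.float64(272.98), np.float64(210.45), np.float64(4.6), [4.5, 1.0], 90)]
lug t [(np.float64(268.55), np.float64(186.49), np.float64(40.6), [6.8, 6.8], 90), (np.float64(273.86), np.float64(181.14), np.float64(4.6), [1.5, 3.8], 90), (np.float64(263.1), np.float64(182.04), np.float64(3.8), [3.0, 1.0], 90)]
bh s [(np.float64(219.51), np.float64(182.95), np.float64(24.3), [3.8, 7.2], 90)]
bh t [(np.float64(233.16), np.float64(216.16), np.float64(24.2), [5.2, 5.5], 90)]
handle s [(np.float64(234.84), np.float64(173.41), np.float64(89.4), [7.1, 14.6], 4)]
handle t [(np.float64(230.52), np.float64(202.04), np.float64(20.0), [5.5, 4.2], 90)]
knob s [(np.float64(285.6), np.float64(156.81), np.float64(180.9), [20.6, 11.1], 10)]
knob t [(np.float64(223.11), np.float64(156.02), np.float64(76.1), [5.3, 17.9], 30)]
pin s [(np.float64(269.41), np.float64(290.71), np.float64(271.9), [22.5, 15.0], 90)]
pin t [(np.float64(353.79), np.float64(197.29), np.float64(38.2), [7.1, 6.4], 45)]
```

Run:
```python
from h import *
np.set_printoptions(precision=4,suppress=True)
print("lug", plane("side",(264.1,209.6),.058),plane("top",(268.55,186.5),.058),tri((264.1,209.6),(268.55,186.5)))
print("bh", plane("side",(219.5,182.95),.072),plane("top",(233.16,216.16),.072),tri((219.5,182.95),(233.16,216.16)))
print("handle mid side", plane("side",(234.84,173.4),.0945)," top .117",plane("top",(230.5,202.04),.117))
print("knob", plane("side",(285.6,156.8),.119),plane("top",(223.1,156.0),.133))
print("pivot top",plane("top",((221.5/5.4)-.5+185,(228.5/5.4)-.5+130),.076), "side",plane("side",(425.5/5.6-.5+195,158/5.4-.5+140),.085))
print("pin top face", plane("top",(353.8,197.3),.098), "side top face",plane("side",(360/4-.5+180,213/4-.5+230),.098))
d=np.load("pics/top0.npy")
for nm,(u,v) in dict(pivot=(225,171),pivr=(222,176),pin=(354,197),knob=(223,156),handle=(231,202),brk=(221,148),mag=(247,181)).items():
    c=camera_params("top"); P=c["position"]+c["rotation"]@(np.linalg.solve(c["K"],[u,v,1.])*d[v,u]); print(nm,P)
```

```text
lug [0.5604 0.0041 0.058 ] [0.5608 0.0056 0.058 ] [0.5608 0.0055 0.0568]
bh [0.4489 0.1275 0.072 ] [0.4501 0.1284 0.072 ] [0.4496 0.1285 0.0714]
handle mid side [0.4959 0.1374 0.0945]  top .117 [0.4927 0.1368 0.117 ]
knob [0.6534 0.1666 0.119 ] [0.6506 0.1658 0.133 ]
pivot top [0.6076 0.1594 0.076 ] side [0.6069 0.1594 0.085 ]
pin top face [ 0.5201 -0.2907  0.098 ] side top face [ 0.5195 -0.29    0.098 ]
pivot [0.6059 0.1601 0.0965]
pivr [0.591  0.1711 0.0818]
pin [ 0.521  -0.2913  0.0989]
knob [0.6504 0.1661 0.1338]
handle [0.4932 0.1352 0.1154]
brk [0.6908 0.1771 0.0898]
mag [0.5808 0.083  0.0514]
```

Candidates for the pin, in side-view pixels: red (198,275) and (223,266), blue (248,257), orange (242,347), hex head (245,302), low round head (295,288), and a tall steel barrel head (270,287). I choose the steel one at (270,287), the middle hole; the crop shows its tall ribbed head. It lies at about (0.520, -0.290). The other points are pivot (0.607, 0.159), lug hole (0.561, 0.005), handle (0.496, 0.137) and knob (0.652, 0.166).

```bash
cat >> h.py <<'E'
def R(phi):
    x=np.array([0,0,-1.]); z=np.array([np.cos(phi),np.sin(phi),0]); return np.column_stack([x,np.cross(z,x),z])
D=np.deg2rad
E
python3 - <<'E'
from h import *
np.set_printoptions(precision=3,suppress=True)
t=cv2.imread("pics/top0.png")
# knob ends
k=4;a=cv2.resize(t[143:168,214:234],None,fx=k,fy=k,interpolation=cv2.INTER_CUBIC)
m=(a.max(2)<60); pts=np.argwhere(m)[:,::-1]; W=np.array([plane("top",((u+.5)/k-.5+214,(v+.5)/k-.5+143),.133)[:2] for u,v in pts])
rc=cv2.minAreaRect(W.astype(np.float32)); c=W.mean(0); w,V=np.linalg.eigh(np.cov((W-c).T)); print(c,rc,np.rad2deg(np.arctan2(V[1,1],V[0,1])))
for nm,p,phis in [("knob",(.652,.166,.128),(58,58-65)),("knobB",(.652,.166,.128),(-122,-122-65)),("handle0",(.496,.137,.108),(101,-79)),("handle1",(.575,.052,.108),(163,-17)),("pin",(.52,-.29,.09),(0,90,180,-90)),("lug",(.5606,.005,.107),(163,-17))]:
    for f in phis:
        q=inverse_kinematics(p,R(D(f))); print(nm,f,None if q is None else np.array(q))
E
```

```text
[0.651 0.166] ((0.6495748162269592, 0.16527512669563293), (0.02008219063282013, 0.06403998285531998), 62.2556266784668) 151.66721652091454
knob 58 [-0.396  0.587  0.122  1.663 -0.086  0.897  0.771]
knob -7 [-0.56   0.607  0.362  1.674 -0.259  0.908 -0.219]
knobB -122 [-0.976  0.869  1.106  1.698 -0.852  1.135 -1.746]
knobB -187 [-0.109  0.606 -0.295  1.644  0.209  0.923  2.538]
handle0 101 [-0.365  0.398  0.017  2.052 -0.01   0.691  1.421]
handle0 -79 [-0.765  0.437  0.524  2.074 -0.331  0.71  -1.406]
handle1 163 [-0.026  0.489 -0.18   1.898  0.121  0.765  2.572]
handle1 -17 [-0.503  0.513  0.452  1.927 -0.312  0.771 -0.172]
pin 0 [-0.269  0.798  1.061  1.914 -0.858  0.972  1.205]
pin 90 [ 0.097  0.567  0.463  1.895 -0.355  0.761  2.329]
pin 180 [-0.289  0.828  1.106  1.915 -0.898  1.002 -1.904]
pin -90 [-0.282  0.817  1.09   1.915 -0.884  0.991 -0.344]
lug 163 [ 0.727  0.799 -1.182  1.902  0.86   1.066  2.02 ]
lug -17 [-0.438  0.493  0.465  1.967 -0.316  0.751 -0.085]
```

Run:
```python
from h import *
np.set_printoptions(precision=3,suppress=True)
c=(.651,.166)
movep((*c,.20),R(D(61)))
command_gripper(.05,40)
print(move_l((*c,.128),feed=.1,until_force=15), sense()["position"],sense()["time_s"])
command_gripper(0.0,60)
s=sense(); print("gap",s["finger_gap"],s["wrist_force"],s["position"])
n=6
for i in range(1,n+1):
    f=61-D(0)-64.2*i/n
    move_l((*c,.128+.0078*i/n),R(D(f)),feed=.03)
    s=sense(); print(i,s["time_s"],s["wrist_force"],s["ft_torque"],s["joint_pos"][6])
for n_ in ("side","top"):
    p,_=camera(n_); cv2.imwrite(f"pics/{n_}1.png",p[:,:,::-1])
```

```text
False [0.652 0.166 0.129] 3.45
gap 0.01715469334051498 [2.065 3.613 4.436] [0.652 0.167 0.129]
1 4.2 [2.206 4.076 5.537] [ 0.819 -0.472 -0.01 ] 0.6620983004759536
2 4.5333 [2.886 4.404 5.501] [ 0.96  -0.557 -0.019] 0.5044593884812764
3 4.8667 [2.607 4.573 4.513] [ 0.996 -0.629  0.017] 0.34558741763437767
4 5.2 [3.394 4.735 5.769] [ 0.963 -0.59   0.036] 0.1867894216782952
5 5.5333 [3.27  5.055 5.671] [ 1.04  -0.726 -0.05 ] 0.028168551921428402
6 5.8667 [4.112 4.994 6.218] [ 1.004 -0.747 -0.008] -0.13033588632861365
```

Run:
```python
from h import *
np.set_printoptions(precision=3,suppress=True)
s=sense(); print(s["position"],s["tcp_rot"][:,2],s["wrist_force"],s["ft_torque"])
command_gripper(.05)
p=s["position"]; move_l((p[0],p[1],.22),feed=.25)
movep((.50,.3,.25),R(D(61)))
for n_ in ("side","top"):
    q,_=camera(n_); cv2.imwrite(f"pics/{n_}2.png",q[:,:,::-1])
s=cv2.imread("pics/side2.png"); t=cv2.imread("pics/top2.png")
a=cv2.resize(s[140:250,195:300],None,fx=4,fy=4,interpolation=cv2.INTER_CUBIC)
b=cv2.resize(t[130:240,205:300],None,fx=4,fy=4,interpolation=cv2.INTER_CUBIC)
cv2.imwrite("pics/c2.png",np.hstack([a,b])); print(sense()["time_s"])
```

```text
[0.653 0.168 0.137] [ 0.999 -0.051  0.004] [3.666 4.281 5.444] [ 1.023 -0.756  0.023]
7.8
```

View pics/c2.png

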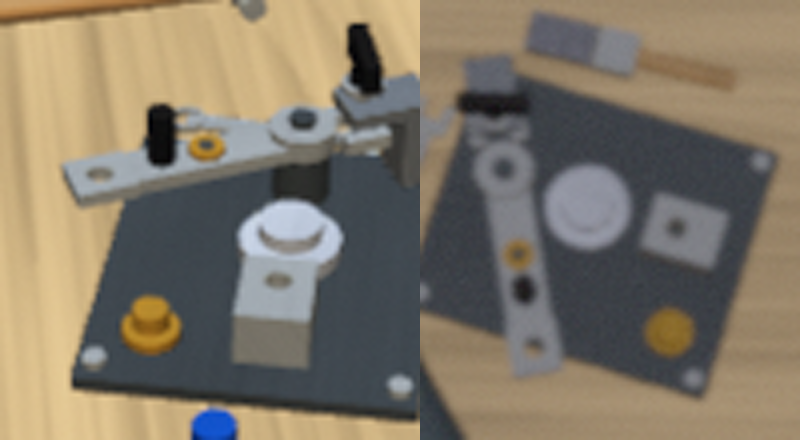

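The wing now runs along y in the top view, which is about 64° clockwise of where it began, and it stands higher. Next I swing the bridge.

Run:
```python
from h import *
np.set_printoptions(precision=3,suppress=True)
P=np.array([.607,.1593]); r=.112; a0=-168.9; a1=-106.9
pt=lambda a,z:np.array([*(P+r*np.array([np.cos(D(a)),np.sin(D(a))])),z])
movep(pt(a0,.19),R(D(a0+90)))
command_gripper(.05)
print(move_l(pt(a0,.109),feed=.12,until_force=15), sense()["position"],sense()["time_s"])
command_gripper(0.0,50)
s=sense(); print("gap",s["finger_gap"],s["wrist_force"],s["position"])
n=12
for i in range(1,n+1):
    a=a0+(a1-a0)*i/n
    move_l(pt(a,.109),R(D(a+90)),feed=.05)
    s=sense()
    if i%3==0: print(i,s["time_s"],s["wrist_force"],s["ft_torque"],s["finger_gap"])
sleep(.3)
for n_ in ("side","top"):
    q,_=camera(n_); cv2.imwrite(f"pics/{n_}3.png",q[:,:,::-1])
s=cv2.imread("pics/side3.png"); t=cv2.imread("pics/top3.png")
a=cv2.resize(s[140:250,195:300],None,fx=4,fy=4,interpolation=cv2.INTER_CUBIC)
b=cv2.resize(t[130:240,205:300],None,fx=4,fy=4,interpolation=cv2.INTER_CUBIC)
cv2.imwrite("pics/c3.png",np.hstack([a,b])); print(sense()["time_s"],sense()["position"],pt(a1,.109))
```

```text
False [0.498 0.138 0.109] 10.5583
gap 0.020798341735020754 [-0.216  0.248  5.805] [0.498 0.138 0.11 ]
3 11.975 [-1.542 -0.388  7.907] [-0.215  0.313  0.219] 0.020710259999221402
6 13.025 [-1.779 -0.136  8.244] [-0.127  0.327  0.202] 0.020330529004089767
9 14.075 [-1.756  0.688  6.502] [-0.004  0.339  0.255] 0.02051378685258952
12 15.125 [-0.914 -0.148  6.691] [0.116 0.353 0.315] 0.02109950257534039
15.525 [0.575 0.053 0.11 ] [0.574 0.052 0.109]
```

View pics/c3.png

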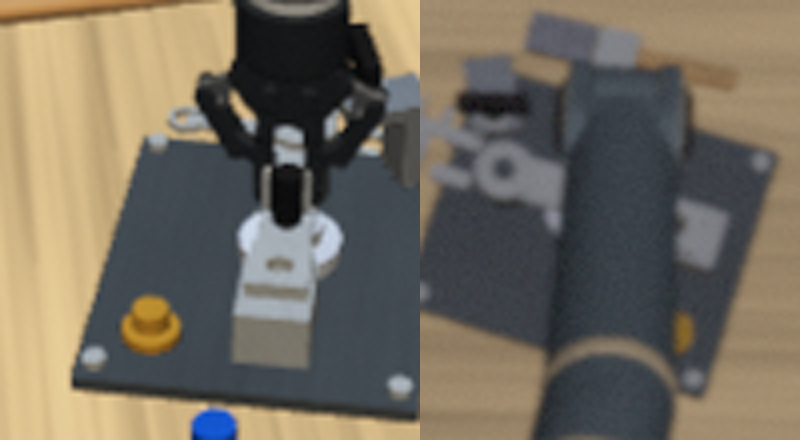

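Run:
```python
from h import *
np.set_printoptions(precision=3,suppress=True)
command_gripper(.05)
p=sense()["position"]; move_l((p[0],p[1],.20),feed=.25)
movep((.5197,-.2903,.20),R(D(-74)))
print(sense()["joint_pos"],sense()["time_s"])
for n_ in ("side","top"):
    q,_=camera(n_); cv2.imwrite(f"pics/{n_}4.png",q[:,:,::-1])
s=cv2.imread("pics/side4.png"); t=cv2.imread("pics/top4.png")
a=cv2.resize(s[140:250,195:300],None,fx=4,fy=4,interpolation=cv2.INTER_CUBIC)
b=cv2.resize(t[130:240,205:300],None,fx=4,fy=4,interpolation=cv2.INTER_CUBIC)
cv2.imwrite("pics/c4.png",np.hstack([a,b]))
bs=blob(s,(259,200,270,211),lambda a:a.max(2)<165);bt=blob(t,(263,181,276,193),lambda a:a.max(2)<125)
print(bs,bt)
print(plane("side",bs[0][:2],.072),plane("top",bt[0][:2],.072))
```

```text
[-0.05   0.451  0.655  1.82  -0.327  0.981 -0.547] 17.7417
[(np.float64(264.0), np.float64(205.0), np.float64(121.0), [10.8, 10.8], 90)] [(np.float64(268.75), np.float64(185.53), np.float64(31.9), [6.2, 6.2], 14), (np.float64(265.75), np.float64(191.56), np.float64(13.6), [2.8, 8.5], 90)]
[0.56  0.007 0.072] [0.562 0.005 0.072]
```

View pics/c4.png

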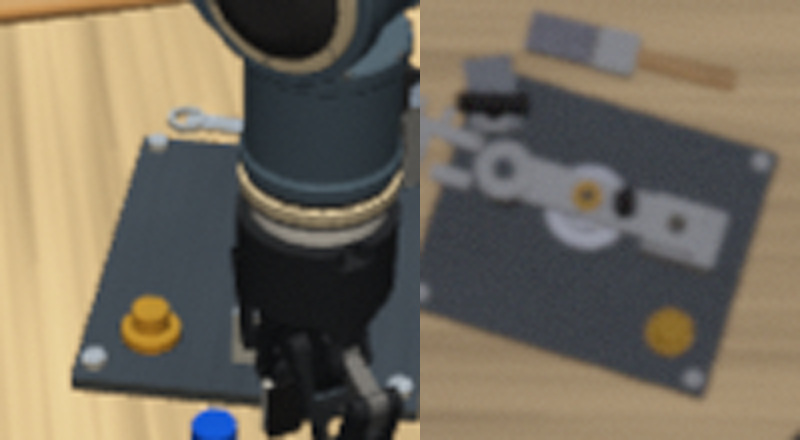

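View pics/side4.png

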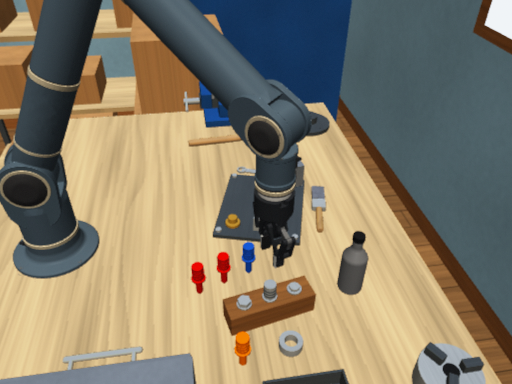

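Run:
```python
from h import *
np.set_printoptions(precision=4,suppress=True)
s=cv2.imread("pics/side3.png")
for th in (150,165): 
    b=blob(s,(258,201,272,210),lambda a:a.max(2)<th); print(b, plane("side",b[0][:2],.072))
t=cv2.imread("pics/top4.png")
for th in (110,120): 
    b=blob(t,(263,180,274,190),lambda a:a.max(2)<th); print(b, plane("top",b[0][:2],.072))
t=cv2.imread("pics/top0.png")
for th in (110,120): 
    b=blob(t,(263,180,274,192),lambda a:a.max(2)<th); print(b, plane("top",b[0][:2],.058))
```

```text
[(np.float64(264.45), np.float64(205.59), np.float64(20.1), [3.2, 6.8], 90)] [0.5611 0.0043 0.072 ]
[(np.float64(264.47), np.float64(205.61), np.float64(27.7), [4.2, 7.2], 90)] [0.5611 0.0042 0.072 ]
[(np.float64(268.74), np.float64(185.49), np.float64(19.1), [4.6, 4.8], 45)] [0.5617 0.0053 0.072 ]
[(np.float64(268.73), np.float64(185.49), np.float64(26.1), [5.6, 5.6], 14)] [0.5617 0.0053 0.072 ]
[(np.float64(268.59), np.float64(186.45), np.float64(21.9), [5.2, 5.0], 90)] [0.561  0.0054 0.058 ]
[(np.float64(268.56), np.float64(186.48), np.float64(31.8), [6.4, 6.2], 53), (np.float64(271.93), np.float64(180.15), np.float64(4.6), [1.5, 3.8], 90)] [0.5609 0.0055 0.058 ]
```

The bridge hole is within about 1 mm of the lug hole in both views, which is about 0.005 rad from closed. Now the pin.

Run:
```python
from h import *
np.set_printoptions(precision=4,suppress=True)
print(move_l((.5197,-.2903,.089),feed=.1,until_force=12), sense()["position"],sense()["time_s"])
command_gripper(0.0,70)
s=sense(); print("gap",s["finger_gap"],s["wrist_force"],s["position"])
move_l((*s["position"][:2],.20),feed=.12)
movep((.5610,.0050,.20),R(D(-17)))
s=sense(); print(s["finger_gap"],s["position"],s["time_s"],s["joint_pos"])
for n_ in ("side","top"):
    q,_=camera(n_); cv2.imwrite(f"pics/{n_}5.png",q[:,:,::-1])
s=cv2.imread("pics/side5.png")
cv2.imwrite("pics/c5.png",cv2.resize(s[120:320,180:320],None,fx=4,fy=3*4/3,interpolation=cv2.INTER_CUBIC)[:600] if 0 else cv2.resize(s[120:310,180:320],None,fx=3,fy=3,interpolation=cv2.INTER_CUBIC))
```

```text
False [ 0.5201 -0.2906  0.0897] 19.1
gap 0.026628388500487155 [-0.3656 -0.3887  5.162 ] [ 0.5202 -0.2907  0.0899]
0.026341476846402097 [0.561  0.0025 0.2   ] 21.65 [-0.4073  0.3555  0.415   1.8896 -0.1739  0.9316 -0.2119]
```

View pics/c5.png

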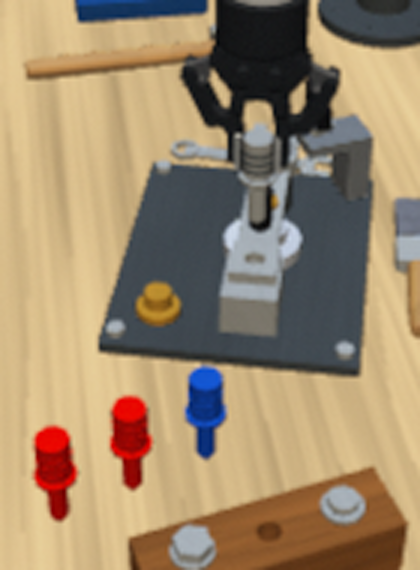

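Run:
```python
from h import *
np.set_printoptions(precision=4,suppress=True)
s=sense(); p=s["position"]; print(p,s["time_s"], s["tcp_rot"][:,0])
im,_=camera("side"); im=im[:,:,::-1]; cv2.imwrite("pics/side6.png",im)
tip=[p[0],p[1],p[2]-.0109-.072]; print("proj tip",proj("side",tip),"collar",proj("side",[p[0],p[1],p[2]-.0349]))
cv2.imwrite("pics/c6.png",cv2.resize(im[155:215,240:295],None,fx=10,fy=10,interpolation=cv2.INTER_CUBIC))
```

```text
[0.561  0.0023 0.2   ] 21.75 [ 0.0001 -0.0012 -1.    ]
proj tip [264.9043 193.0022] collar [265.2964 178.4598]
```

View pics/c6.png

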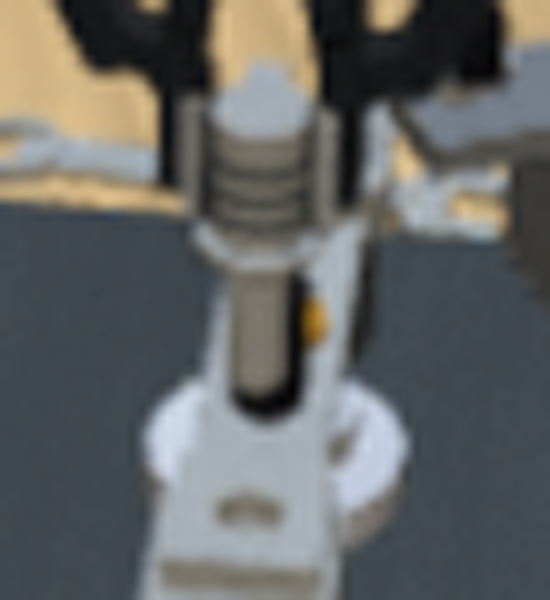

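Run:
```python
from h import *
np.set_printoptions(precision=4,suppress=True)
tgt=np.array([.5605,.0050]); cmd=tgt.copy()
move_l((*cmd,.168),R(D(-17)),feed=.1); sleep(.3)
for i in range(2):
    p=sense()["position"]; print(p); cmd+=tgt-p[:2]; move_l((*cmd,.164),feed=.05); sleep(.2)
p=sense()["position"]; print(p,cmd)
im,_=camera("side"); im=im[:,:,::-1]
print("proj tip",proj("side",[p[0],p[1],p[2]-.0829]),proj("side",[.561,.005,.072]))
cv2.imwrite("pics/c7.png",cv2.resize(im[155:220,240:295],None,fx=9,fy=9,interpolation=cv2.INTER_CUBIC))
print(sense()["time_s"],sense()["wrist_force"])
```

```text
[0.5608 0.005  0.1686]
[0.5602 0.005  0.164 ]
[0.5605 0.005  0.164 ] [0.5605 0.005 ]
proj tip [264.2397 202.881 ] [264.3678 205.4397]
23.5167 [-0.2584  0.7651 -2.4841]
```

View pics/c7.png

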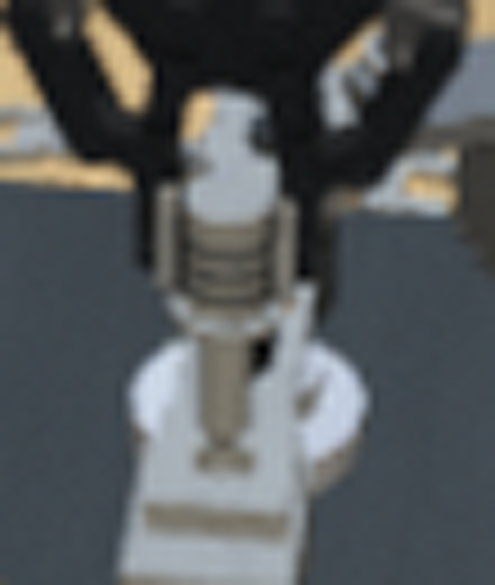

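The tip is at crop (222,440), right above the hole at (225,458), so I lower it.

Run:
```python
from h import *
np.set_printoptions(precision=4,suppress=True)
r=move_l((.5605,.005,.105),feed=.03,until_force=15)
s=sense(); print(r,s["position"],s["wrist_force"],s["time_s"],s["finger_gap"])
```

```text
True [0.5606 0.005  0.1068] [-0.2219  1.4915  4.6042] 25.4 0.02640712491448857
```

Run:
```python
from h import *
np.set_printoptions(precision=4,suppress=True)
command_gripper(.05)
move_l((.5605,.005,.20),feed=.1)
movep((.42,.30,.25),R(D(-17)))
s=sense(); print(s["time_s"],s["wrist_force"])
im={}
for n_ in ("side","top"):
    q,d=camera(n_); im[n_]=q[:,:,::-1]; cv2.imwrite(f"pics/{n_}8.png",im[n_])
    c=camera_params(n_); u,v=np.round(proj(n_,(.561,.005,.115))).astype(int); print(n_,u,v,c["position"]+c["rotation"]@(np.linalg.solve(c["K"],[u,v,1.])*d[v,u]))
a=cv2.resize(im["side"][130:330,195:325],None,fx=3,fy=3,interpolation=cv2.INTER_CUBIC)
b=cv2.resize(im["top"][130:240,205:305],None,fx=4,fy=4,interpolation=cv2.INTER_CUBIC)
o=np.zeros((600,800,3),np.uint8); o[:600,:390]=a; o[:440,395:795]=b
cv2.imwrite("pics/c8.png",o)
bt=blob(im["top"],(262,176,278,194),lambda a:(a.max(2)-a.min(2)<25)&(a.min(2)>140)); print(bt)
```

```text
28.0917 [-0.3001 -0.3226 -1.0736]
side 265 193 [0.5614 0.0026 0.1169]
top 269 183 [0.5621 0.0056 0.1148]
[]
```

View pics/c8.png

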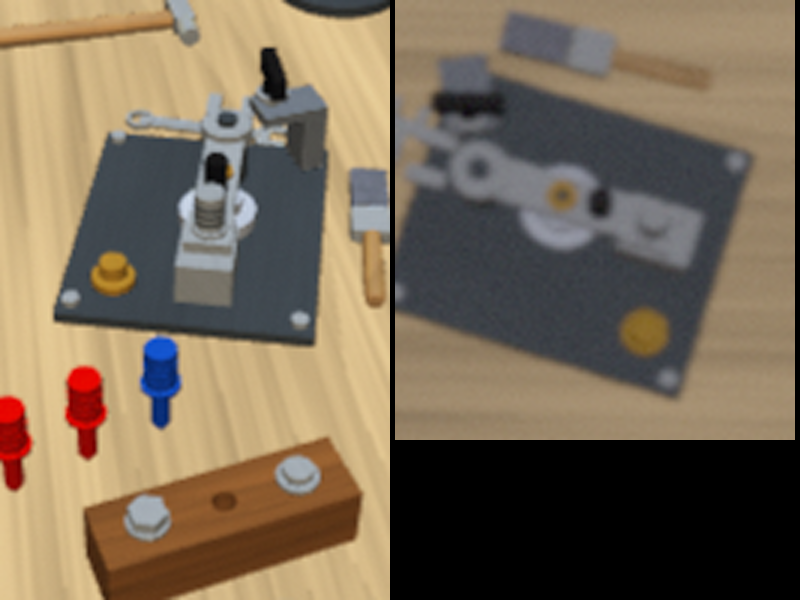

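The pin stands upright through the closed bridge. By depth its head top is at about 115 mm, and pinned home it should be 96 + 19 = 115 mm. The knob wing still points along y (loosened), and the other two pins and the bystanders in view are where they were. I'm handing the job in.

```bash
python3 -c "
from rig import *
finish_job(); print(sense()['time_s'])"
```

```text
the job is handed in; nothing more can be done
the job is handed in; nothing more can be done
```

The jig is closed and pinned, and I handed the job in at about 28 s of the 69 s allowed; no verdict was reported.

**What I did:** I turned the wing knob about 1.12 rad clockwise and swung the bridge round by its handle. I then took the barrel-headed pin from the middle hole of the block, pushed it through both holes, let go and backed the arm away.

**Last checks:**
- **Bridge:** before pinning, its hole was within about 1 mm of the lug hole in both views, which is about 0.005 rad from closed. After pinning I only checked this by eye.
- **Pin:** it met the bridge at tool height 106.8 mm, where 106.9 mm was expected for a seated collar. After release, depth put the head top at 114.8 mm (top view) and 116.9 mm (side view), against 115 mm nominal.
- **Knob:** the wing still points where I left it, in the loosened position.
- **Other items:** the hex and flat pins, and the bystanders in the final crops, look unmoved. I judged this by eye, and those crops do not show the steel ring or the oil bottle.

**Checks that failed or disagreed:**
- One side-view hole reading was wrong because the arm blocked the view. I used the previous side picture instead.
- An automatic search for the pin's head in the last top picture found nothing, so I relied on the depth readings and the pictures.
- The tool was 2.7 mm off in y on arriving over the lug. I corrected it before lowering the pin.

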